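# Clamp the crate and load the bottle shaker

### The arm

A 6-joint arm with a two-finger parallel gripper is mounted at the origin on a cart in front of the work surface, level with it; the furniture and walls round the work are solid. World frame = base frame: x ahead of the robot, y to its left, z up, the work surface at z = 0. Lengths are in m, angles in rad, forces in N, time in s.
With the tool pointing down it reaches from about 0.3 to 0.775 m from the base axis. Payload 14.6 kg.
Tool frame: the origin (TCP) lies at the very end of the fingers, on their centre line; the grasp point (between the pads) lies 19 mm behind it; z points along the fingers, y is the line along which they close (so a half turn about z gives the same grasp; the last joint's range is limited). The gripper opens to 94 mm and grips with 3 to 60 N. Pads are 16 mm wide; open, the fingers measure 119 mm over their backs; the gripper's body (75 mm by 177 mm) begins 78 mm behind the grasp point.
Start: joints at [-1.263, 0.3, 1.521, -0, 1.321, -0.067], TCP at [0.201, -0.512, 0.205] pointing down, gripper open.
Joint ranges: [-3.03, 3.03], [-0.79, 2.21], [0.23, 2.52], [-1.04, 4.18], [0, 3.07], [-2.55, 2.55]. Speed limits (rad/s): [2.22, 2.22, 2.57, 3.14, 3.14, 3.14].

### API

Orientations are given as [roll, pitch, yaw] about the fixed x, y, z axes, in that order (R = Rz(yaw) Ry(pitch) Rx(roll)).
In Python, from station import ctrl gives the robot as it stands.
- The arm moves only by the shell command python3 -m pendant 'ROWS' [OPENING] [FORCE]. ROWS is JSON, a list of rows, each a list of 2 entries, a list of its own where there are three numbers: the shift along the world's x, y, z in cm, then the turn about the world's z in rad. A call has 1 to 20 rows; each row shifts and turns the commanded pose from where the row before left it; what a row does not reach is not made up. A row lasts 1/12 s, in which the tool goes at most 41.7 mm and 7.16 degrees, less where a joint would pass 70% of its speed; a pose out of reach is approached as far as the arm can. A call is refused whole if a number of a shift passes 4.17 or a number of a turn 0.125, either way. A call with a gripper value outside its range is refused whole. OPENING is the opening, from 0 (shut) to 1 (fully open), set as the call begins (- or left out, the last holds). The fingers move at their own pace and stop on an object; FORCE is the grip in N (left out, the last holds). Time passes only in rows, so rows that do not move let the fingers close. It gives the time, the measured TCP pose, the force, the opening and the grip force at its end, in the units of the state.
- ctrl.get_obs(): the state, without advancing time (a new reading comes with each control period).
- ctrl.camera(name): name is "scene" or "top"; returns a dict with "color" (384x512x3 uint8, red, green, blue), "intrinsics" (3x3 intrinsics, pixels), "camera_from_world" (4x4, takes a point from world to camera coordinates). Camera axes: x right, y down, z forward; pixel columns grow to the right and rows downward; lengths in m; the calibration is good to about 2 mm. A picture is of the moment at which its call begins. There is no depth.
- ctrl.hand_in(): hands the job in; it is judged then, once.
The state is a dict: "time_s": time; "qpos": joint angles; "joint_vel": joint speeds; "tau": joint torques, N m; "ee_pos": TCP position; "eef_rot": TCP orientation; "force": force on the tool from outside, world axes, zero at the start; "moment": the same for the moment, N m; "grip_width": finger opening in m; "grip_force": force on a finger pad.
Only numpy, scipy, OpenCV 4.12 (cv2) and the standard library are available. Lean on these libraries where they do the work, as an engineer would, in place of code of your own. Each camera call takes 0.05 s, during which the arm holds its last target. There are 200 camera calls.

### The job

Get the bottle shaker ready to run: first turn its eccentric clamp knob clockwise until the lobe holds the empty crate firmly against the fence. Then stand every primer bottle, thread-sealant bottle and paste tin standing to the left of the shaker upright in the crate, one to a cell, and when all are in, turn the ring on the speed control clockwise to the click at the white line. Leave the crate clamped and the silencer and the tape roll where they are.

Things in the scene. Friction and masses are not known exactly. Their poses are not given: they have to be found in the camera images.
- shaker: Fixed bottle shaker: grey plate 175 mm (x) by 235 mm (y), its top 34 mm above the desk; low side rails, 12 mm high, keep the crate straight (3 mm of play each side). Fence at its +y end, clamp at its -y end (axis at x = 0, y = -83 mm). Origin on the desk under the plate's centre, z up. With the crate clamped against the fence, the crate's centre is at x = 0, y = +20 to +23 mm.
- fence (a point): Middle of the fence's black sprung pad, inner face, 50 mm above the desk; fence and pad run along the shaker's x and the crate is pressed on the pad towards +y, which then yields by up to 3.5 mm (preloaded, 2 N, then 4 N per mm).
- crate: Loose grey open crate, 145 mm (x) by 161 mm (y) by 22 mm high, 0.4 to 0.65 kg, lying on the shaker plate between fence and clamp with a few mm of play; walls, dividers and floor 5 mm thick; 2 by 3 cells, each 65 mm (x) by 47 mm (y) inside. Origin at the centre of its underside; axes as the shaker's.
- clamp (a joint): Angle of the eccentric clamp knob, rad, 0 to 2.9; grows clockwise seen from above, which tightens. At 0 (starts: 0 to 0.5) the lobe points away from the crate. The lobe, a steel disc of radius 20 mm set 6 mm off the axis, pushes the crate to the fence, begins to bear at about 2.0 rad and presses harder (8 to 15 N from 2.3 rad on) up to 2.9. Friction (0.12 N m to turn) holds the knob where left.
- clamp_grip (a point): Point on the clamp's axis amid its black grip bar, 86 mm above the desk; turns with the knob. The bar is 13 mm thick (its x), 46 mm long (its y), from 70 to 100 mm above the desk; the disc below ends 54 mm, the crate's wall 56 mm above the desk. Its -y points to the lobe; its yaw is the shaker's yaw minus the joint angle.
- control: Fixed grey speed control box, 80 by 80 by 40 mm, with an upright black barrel (32 mm in diameter, top 74 mm above the desk) on its centre. Origin on the desk under its centre, z up. A white line on the barrel's top, from the centre towards the box's -x, marks the working setting; two white dots mark the other two clicks.
- ring (a joint): Angle of the ribbed aluminium speed ring around the barrel, rad; grows clockwise seen from above. It clicks at 0 (off), 0.6 (half) and 1.2 (the white line, working speed) and stops hard at 1.25. Starts between off and a little past half. Turning it over a click takes up to about 0.08 N m.
- ring_grip (a point): Point on the ring's axis, 58 mm above the desk. The ring is 44 mm in diameter, its side runs from 43 to 69 mm above the desk (the barrel's top stands 5 mm higher inside it); a small black rib on its upper face is its index, which faces the white line when set.
- cell_1 (a point): Centre of the inner floor of crate cell 1, 5 mm above the crate's underside (near row, clamp end).
- cell_2 (a point): Centre of the inner floor of crate cell 2, 5 mm above the crate's underside (near row, middle).
- cell_3 (a point): Centre of the inner floor of crate cell 3, 5 mm above the crate's underside (near row, fence end).
- cell_4 (a point): Centre of the inner floor of crate cell 4, 5 mm above the crate's underside (far row, clamp end).
- cell_5 (a point): Centre of the inner floor of crate cell 5, 5 mm above the crate's underside (far row, middle).
- cell_6 (a point): Centre of the inner floor of crate cell 6, 5 mm above the crate's underside (far row, fence end).
- primer_1: upright black-capped primer bottle with a yellow label, round, 38 mm in diameter up to its shoulder about 45 mm above the underside, 74 mm high with the cap, 50 to 100 g; closed bottle, plastic; origin at the centre of its underside, z up along the bottle. Absent in some starts.
- primer_2: upright black-capped primer bottle with a yellow label, round, 38 mm in diameter up to its shoulder about 45 mm above the underside, 74 mm high with the cap, 50 to 100 g; closed bottle, plastic; origin at the centre of its underside, z up along the bottle. Absent in some starts.
- glue_1: upright red thread-sealant bottle with a pale thin nozzle, round, 33 mm in diameter up to its shoulder about 55 mm above the underside, 106 mm high with the nozzle, 40 to 85 g; closed bottle, plastic; origin at the centre of its underside, z up along the bottle. Absent in some starts.
- tin_1: low round steel tin of thread paste with a paper band, 40 mm in diameter, 30 mm high, 40 to 85 g, lid on top; origin at the centre of its underside, z up. Absent in some starts.
- tin_2: low round steel tin of thread paste with a paper band, 40 mm in diameter, 30 mm high, 40 to 85 g, lid on top; origin at the centre of its underside, z up. Absent in some starts.
- tin_3: low round steel tin of thread paste with a paper band, 40 mm in diameter, 30 mm high, 40 to 85 g, lid on top; origin at the centre of its underside, z up. Absent in some starts.
- silencer: Bystander: black ribbed exhaust silencer, 24 mm in diameter, 44 mm high, standing loose. Not a bottle; stays where it is.
- tape_roll: Bystander: roll of black tape, 58 mm across, 19 mm high, loose.

How it is judged:
By the outcome, as a careful person would: the job done as asked, in the order asked, and still so for the second after the job is handed in, with the robot touching nothing.
Of primer_1, primer_2, glue_1, tin_1, tin_2, tin_3 only 4 to 6 are there at a start; the rules pass over those that are not, and their reading is None.
At some moment in a run one of tin_1, tin_2, tin_3 may be knocked a few centimetres aside while the robot is not near it.
It also fails if it takes over 210 s, if anything falls off the work surface, if the arm or the gripper's body presses on something with over 40 N, if the wrist force passes 120 N, or if a joint passes its speed limit or range.

## Working session

There is one attempt and no reset: what is moved stays moved. The work goes in short steps, Python scripts to look and compute and a shell command to move; the robot and the scene stay as the last step left them, time stands still between calls to the robot, and variables do not carry over. Pictures are saved under pics/ and viewed, at most 14 in all, crops included, and the job is handed in when it is done.

```bash
mkdir -p pics; python3 - <<'E'
from station import ctrl
import cv2,numpy as np
for n in("scene","top"):
    c=ctrl.camera(n); im=c["color"][:,:,::-1]
    cv2.imwrite(f"pics/{n}0.png",cv2.resize(im,(800,600),interpolation=cv2.INTER_CUBIC))
    cv2.imwrite(f"pics/{n}0_raw.png",im)
    print(n,c["intrinsics"].round(1).tolist(),c["camera_from_world"].round(3).tolist())
print(ctrl.get_obs())
E
```

```text
scene [[466.6, 0.0, 248.5], [0.0, 466.6, 194.7], [0.0, 0.0, 1.0]] [[-0.745, -0.667, 0.013, 0.364], [-0.476, 0.518, -0.711, 0.304], [0.468, -0.536, -0.703, 1.182], [0.0, 0.0, 0.0, 1.0]]
top [[467.8, 0.0, 252.3], [0.0, 467.8, 191.2], [0.0, 0.0, 1.0]] [[-0.018, -1.0, 0.001, 0.026], [-0.986, 0.018, -0.166, 0.516], [0.166, -0.004, -0.986, 1.354], [0.0, 0.0, 0.0, 1.0]]
{'time_s': 0.1, 'qpos': array([-1.26257278e+00,  3.00378292e-01,  1.52152424e+00,  1.98583995e-05,
        1.32072169e+00, -6.65507130e-02]), 'joint_vel': array([ 0.00202374, -0.00119769, -0.00201177,  0.00071985, -0.00048798,
        0.00023649]), 'tau': array([ 2.85563998e-03, -5.32645154e+01, -3.53281081e+01,  7.09931902e-02,
        2.35131785e-02, -6.00060844e-05]), 'ee_pos': array([ 0.20128775, -0.51158157,  0.20496129]), 'eef_rot': array([-3.14056465e+00, -8.77934899e-05,  3.74769289e-01]), 'force': array([-0.25298388,  0.79799595, -0.2551897 ]), 'moment': array([ 0.0070319 , -0.06149236,  0.00392651]), 'grip_force': 0.0, 'grip_width': 0.09428863225712138}
```

View pics/top0.png

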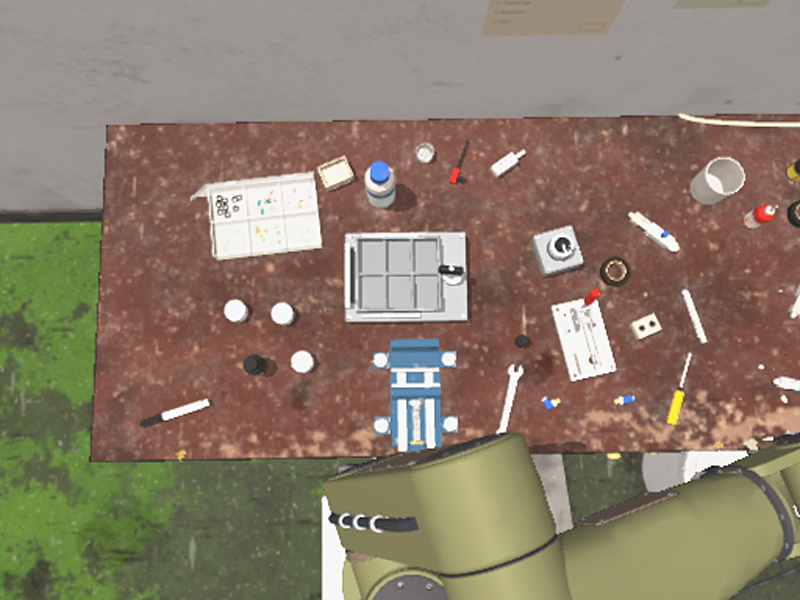

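View pics/scene0.png

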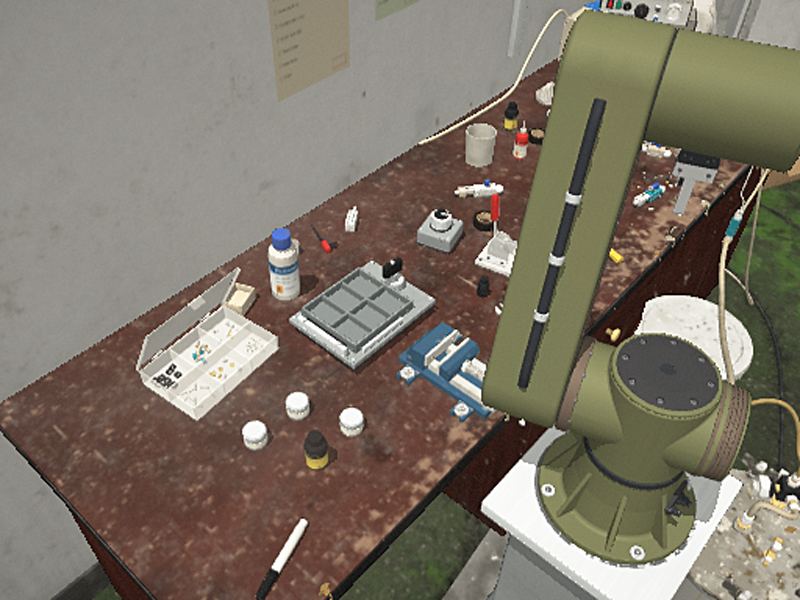

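```bash
cat > h.py <<'E'
import cv2,numpy as np
from station import ctrl
def p2w(c,u,v,z):
    K=c["intrinsics"];T=c["camera_from_world"];R=T[:3,:3]
    d=R.T@np.linalg.inv(K)@[u,v,1.];o=-R.T@T[:3,3]
    return o+d*(z-o[2])/d[2]
def w2p(c,p):
    q=c["camera_from_world"]@[*p,1.];q=c["intrinsics"]@q[:3];return q[:2]/q[2]
def crop(im,x0,y0,x1,y1,s,fn):
    cv2.imwrite(fn,cv2.resize(im[y0:y1,x0:x1],None,fx=s,fy=s,interpolation=cv2.INTER_CUBIC))
E
python3 - <<'E'
from h import *
im=cv2.imread("pics/top0_raw.png")
crop(im,215,143,305,213,8,"pics/c1.png")
a=cv2.resize(im[180:245,135:210],None,fx=7,fy=7,interpolation=cv2.INTER_CUBIC)
b=cv2.resize(im[142:180,336:378],None,fx=6,fy=6,interpolation=cv2.INTER_CUBIC)
o=np.zeros((455,525+252,3),np.uint8);o[:,:525]=a;o[:228,525:]=b
cv2.imwrite("pics/c2.png",o)
E
```

```text
(no output)
```

View pics/c1.png

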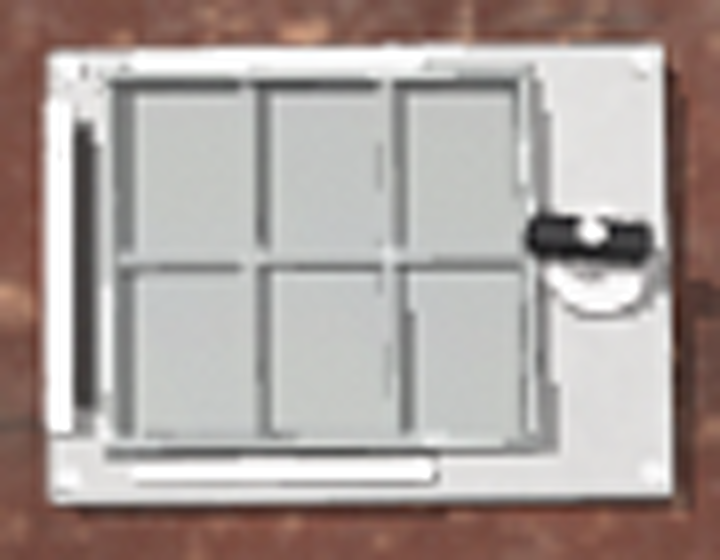

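View pics/c2.png

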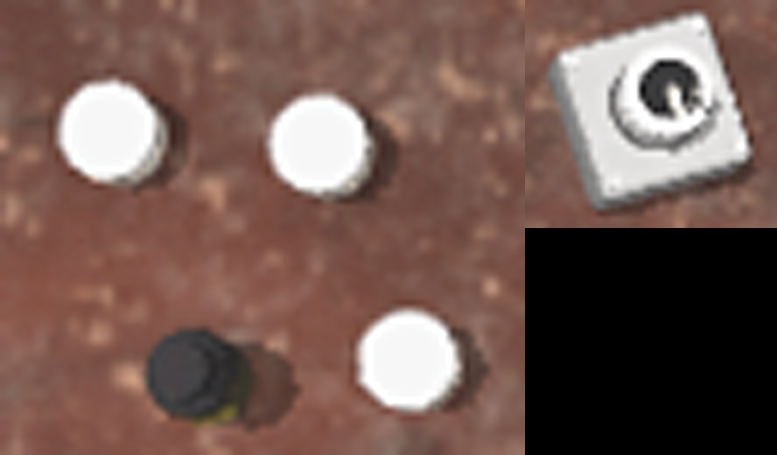

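```bash
cat > m1.py <<'E'
from h import *
c=ctrl.camera("top")
T=c["camera_from_world"];print("cam",(-T[:3,:3].T@T[:3,3]).round(3))
f=lambda u,v,s,x0,y0,z:p2w(c,(u+.5)/s-.5+x0,(v+.5)/s-.5+y0,z)
P=[f(u,v,8,215,143,.034) for u,v in((47,50),(662,47),(672,495),(50,500))]
print(np.round(P,4).tolist());C=np.mean(P,0);
for i in range(4):print(np.linalg.norm(P[i]-P[i-1]).round(4))
d=P[0]-P[1]+P[3]-P[2];yaw=np.arctan2(-d[0],d[1]);print("shaker",C.round(4),"yaw",yaw)
R=np.array([[np.cos(yaw),-np.sin(yaw)],[np.sin(yaw),np.cos(yaw)]])
ax=C[:2]+R@[0,-.083];print("clamp axis",ax)
k=f(590,238,8,215,143,.1);a=f(527,235,8,215,143,.1);b=f(652,240,8,215,143,.1)
print("knob",k.round(4),"ends",a.round(4),b.round(4))
for n,u,v,z in(("tA",109,132,.03),("tB",319,145,.03),("tC",408,360,.03),("pr",180,373,.074)):print(n,f(u,v,7,135,180,z).round(4))
P=[f(u-525,v,6,336,142,.04) for u,v in((558,55),(705,15),(748,155),(603,203))]
print("ctl",np.mean(P,0).round(4),np.round(P,4).tolist(),f(668-525,86,6,336,142,.074).round(4))
print("yaw-ish",[np.arctan2(*(P[i]-P[i-1])[1::-1]).round(3) for i in range(4)])
E
python3 m1.py; python3 - <<'E'
from h import *
im=cv2.imread("pics/top0_raw.png");im2=cv2.imread("pics/scene0_raw.png")
a=cv2.resize(im[144:178,338:376],None,fx=11,fy=11,interpolation=cv2.INTER_CUBIC)[:374,:400]
b=cv2.resize(im2[125:165,262:300],None,fx=10,fy=10,interpolation=cv2.INTER_CUBIC)[:374,:400]
cv2.imwrite("pics/c3.png",np.hstack([a,b]))
E
```

```text
cam [0.285 0.021 1.421]
[[0.6508, 0.1111, 0.034], [0.6477, -0.1236, 0.034], [0.4752, -0.1214, 0.034], [0.4776, 0.1112, 0.034]]
0.1733
0.2347
0.1725
0.2326
shaker [ 0.5628 -0.0057  0.034 ] yaw -0.011795814783474277
clamp axis [ 0.56183315 -0.08866366]
knob [ 0.5601 -0.0883  0.1   ] ends [ 0.5616 -0.0656  0.1   ] [ 0.5589 -0.1106  0.1   ]
tA [0.5021 0.3237 0.03  ]
tB [0.4948 0.2335 0.03  ]
tC [0.4019 0.1951 0.03  ]
pr [0.3945 0.2832 0.074 ]
ctl [ 0.6088 -0.3025  0.04  ] [[0.6365, -0.2556, 0.04], [0.656, -0.3313, 0.04], [0.583, -0.3487, 0.04], [0.5597, -0.2744, 0.04]] [ 0.6111 -0.3022  0.074 ]
yaw-ish [np.float64(0.24), np.float64(-1.318), np.float64(-2.908), np.float64(1.875)]
```

View pics/c3.png

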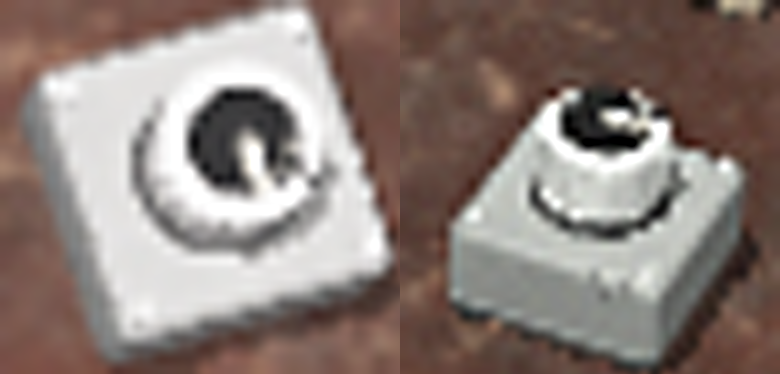

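```bash
python3 - <<'E'
from h import *
c=ctrl.camera("scene");t=ctrl.camera("top")
for n,p in dict(tA=(.5021,.3237,.03),tB=(.4948,.2335,.03),tC=(.4019,.1951,.03),pr=(.3945,.2832,.074),ctl=(.6111,-.3022,.074),knob=(.561,-.0885,.1),p0=(.6508,.1111,.034),p2=(.4752,-.1214,.034)).items(): print(n,(w2p(c,p)*800/512).round(1))
print("bottle",p2w(t,380*.64,203*.64,0).round(3),"silencer",p2w(t,521*.64,345*.64,0).round(3))
E
python3 -m pendant '[[[2.6,3.0,0],0.11],[[2.6,3.0,0],0.11],[[2.6,3.0,0],0.11],[[2.6,3.0,0],0.11],[[2.6,3.0,0],0.11],[[2.6,3.0,0],0.11],[[2.6,3.0,0],0.11],[[2.6,3.0,0],0.11],[[2.6,3.0,0],0.11],[[2.6,3.0,0],0.11],[[2.6,3.0,0],0.04],[[2.6,3.0,0],0],[[2.6,3.0,0],0],[[2.0,3.0,0],0]]' 0.5 20
```

```text
tA [253.9 430.2]
tB [296.4 400.9]
tC [350.3 416.9]
pr [314.6 436. ]
ctl [439.8 213.7]
knob [391.7 263.2]
p0 [287.3 318.5]
p2 [434.5 299.5]
bottle [0.72  0.041 0.   ] silencer [ 0.428 -0.229  0.   ]
time_s: 1.42
ee_pos: [0.5606, -0.0899, 0.2053]
eef_rot: [-3.142, -0.0, 1.515]
force: [0.5, 0.3, 0.3]
grip_width: 0.0473
grip_force: 0.0
```

```bash
python3 -m pendant '[[[0.05,0.13,-3.5],0],[[0,0,-3.5],0],[[0,0,-3.0],0],[[0,0,-2.0],0],[[0,0,-1.0],0],[[0,0,-0.5],0],[[0,0,0],0]]' ; python3 -m pendant '[[[0,0,0],0],[[0,0,0],0],[[0,0,0],0],[[0,0,0],0],[[0,0,0],0],[[0,0,0],0]]' 0 25
```

```text
time_s: 2.0
ee_pos: [0.5598, -0.0906, 0.0703]
eef_rot: [-3.141, -0.0, 1.515]
force: [-0.6, -0.6, 0.2]
grip_width: 0.0471
grip_force: 0.0
time_s: 2.5
ee_pos: [0.563, -0.0907, 0.0712]
eef_rot: [3.133, 0.0, 1.514]
force: [21.4, 0.2, -12.2]
grip_width: 0.0126
grip_force: 24.9
```

```bash
python3 -m pendant '[[[0.2,0,0],0],[[0.1,0,0],0],[[0,0,0],0]]'
```

```text
time_s: 2.75
ee_pos: [0.5633, -0.0906, 0.0711]
eef_rot: [3.14, 0.0, 1.515]
force: [1.8, 1.0, 3.8]
grip_width: 0.013
grip_force: 25.0
```

```bash
python3 -m pendant '[[[0,0,0],-0.08],[[0,0,0],-0.08],[[0,0,0],-0.08],[[0,0,0],-0.08],[[0,0,0],-0.08],[[0,0,0],-0.08],[[0,0,0],0]]'
```

```text
time_s: 3.33
ee_pos: [0.5629, -0.0904, 0.0711]
eef_rot: [3.141, -0.0, 1.03]
force: [-1.7, 0.8, 6.4]
grip_width: 0.0128
grip_force: 25.0
```

```bash
python3 -m pendant '[[[0,0.05,-0.05],-0.1],[[0,0.05,0],-0.1],[[0,0,0],-0.1],[[0,0,0],-0.1],[[0,0,0],-0.1],[[0,0,0],-0.1],[[0,0,0],-0.1],[[0,0,0],-0.1],[[0,0,0],0]]'
```

```text
time_s: 4.08
ee_pos: [0.5625, -0.0897, 0.0711]
eef_rot: [3.141, 0.0, 0.228]
force: [-7.6, -0.8, 12.9]
grip_width: 0.0128
grip_force: 25.0
```

```bash
python3 -m pendant '[[[-0.05,0,0.1],-0.1],[[-0.05,0,0],-0.1],[[0,0,0],-0.1],[[0,0,0],-0.1],[[0,0,0],-0.1],[[0,0,0],0]]'; python3 -m pendant '[[[0,0,0],-0.1],[[0,0,0],-0.1],[[0,0,0],-0.1],[[0,0,0],-0.1],[[0,0,0],0]]'; python3 -c "
from station import ctrl
o=ctrl.get_obs();print(o['qpos'],o['moment'])"
```

```text
time_s: 4.58
ee_pos: [0.5623, -0.0893, 0.0712]
eef_rot: [-3.141, -0.001, -0.272]
force: [4.6, 2.1, -0.8]
grip_width: 0.013
grip_force: 25.0
time_s: 5.0
ee_pos: [0.5624, -0.0889, 0.0711]
eef_rot: [-3.14, -0.001, -0.671]
force: [7.4, 3.6, -2.1]
grip_width: 0.0126
grip_force: 25.0
[-2.21637031e-01  4.84731998e-01  1.59770087e+00  1.16342494e-03
  1.05766017e+00  2.01987281e+00] [ 0.95763386 -1.09182239  0.02352794]
```

```bash
python3 -m pendant '[[[0,0,0],-0.1],[[0,0,0],-0.1],[[0,0,0],-0.1],[[0,0,0],-0.06],[[0,0,0],0],[[0,0,0],0]]'; python3 -m pendant '[[[0,0,0],0],[[0,0,0],0],[[0,0,0],0],[[0,0,2],0],[[0,0,3],0],[[0,0,4],0],[[0,0,4],0]]' 0.4; python3 - <<'E'
from h import *
c=ctrl.camera("top");im=np.ascontiguousarray(c["color"][:,:,::-1]);crop(im,130,143,305,245,4.5,"pics/d1.png");cv2.imwrite("pics/d1_raw.png",im)
E
```

```text
time_s: 5.5
ee_pos: [0.5627, -0.0888, 0.0712]
eef_rot: [-3.139, -0.001, -1.025]
force: [7.7, 5.6, -3.2]
grip_width: 0.0131
grip_force: 25.0
time_s: 6.08
ee_pos: [0.5611, -0.0895, 0.2021]
eef_rot: [3.14, 0.001, -1.025]
force: [0.8, 0.2, 0.8]
grip_width: 0.0375
grip_force: 0.0
```

View pics/d1.png

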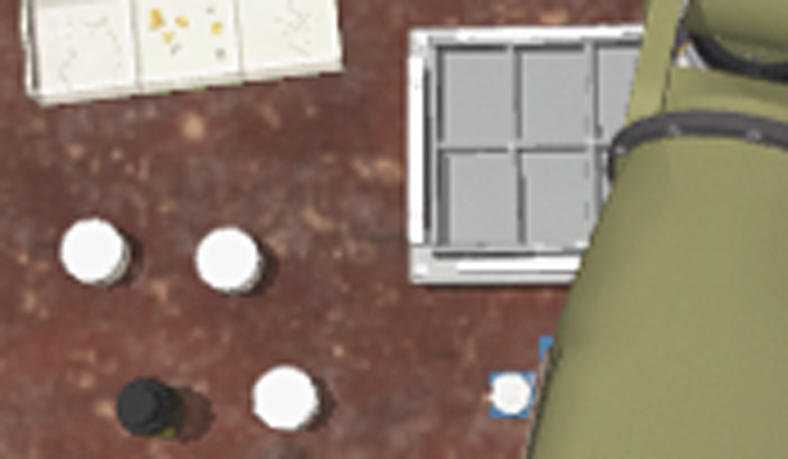

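```bash
cat > tins.py <<'E'
from h import *
c=ctrl.camera("top");im=c["color"];m=(im.min(2)>190).astype(np.uint8)
n,_,s,ce=cv2.connectedComponentsWithStats(m)
for i in range(1,n):
    p=p2w(c,*ce[i],.03)
    if 80<s[i,4]<220 and .3<p[0]<.65 and .12<p[1]<.45: print(p.round(4),s[i,2:])
E
python3 tins.py; python3 - <<'E'
from h import *
c=ctrl.camera("top")
for u,v in((480,198),(480,98)):print(p2w(c,(u+.5)/4.5-.5+130,(v+.5)/4.5-.5+143,.039).round(4))
E
python3 -m pendant '[[[-0.33,1.6,0],0.125],[[-0.33,1.6,0],0.125],[[-0.33,1.6,0],0.125],[[-0.33,1.6,0],0.125],[[-0.33,1.6,0],0.125],[[-0.33,1.6,0],0.125],[[-0.33,1.6,0],0.125],[[-0.33,1.6,0],0.125],[[-0.33,1.6,0],0.125],[[-0.33,1.6,0],0.125],[[-0.33,1.6,0],0.125],[[-0.33,1.6,0],0.125],[[-0.33,1.6,0],0.125],[[-0.33,1.6,0],0.125],[[-0.33,1.6,0],0.125],[[-0.33,1.6,0],0.125],[[-0.33,1.6,0],0.125],[[-0.33,1.6,0],0.125],[[-0.33,1.6,0],0.125],[[-0.33,1.9,0],0.125]]' 0.68 15; python3 tins.py
```

```text
[0.5031 0.3243 0.03  ] [ 13  13 140]
[0.4957 0.2339 0.03  ] [ 13  13 139]
[0.4019 0.195  0.03  ] [ 13  13 141]
[0.3152 0.4156 0.03  ] [ 30  13 135]
[0.5319 0.0641 0.039 ]
[0.6001 0.0632 0.039 ]
time_s: 7.9
ee_pos: [0.4952, 0.2337, 0.1996]
eef_rot: [-3.14, 0.001, 1.481]
force: [-0.8, -0.1, -0.3]
grip_width: 0.0637
grip_force: 0.0
[0.3152 0.4152 0.03  ] [ 30  13 133]
```

```bash
python3 - <<'E'
from h import *
c=ctrl.camera("top");im=np.ascontiguousarray(c["color"][:,:,::-1]);crop(im,215,143,305,213,8,"pics/d2.png")
c=ctrl.camera("scene");im=np.ascontiguousarray(c["color"][:,:,::-1]);cv2.imwrite("pics/s2_raw.png",im)
E
python3 -m pendant '[[[0,0,-4],0.08],[[0,0,-4],0],[[0,0,-4],0],[[0.1,0.05,-3],0],[[0,0,-1.5],0],[[0,0,-1.0],0],[[0,0,-0.6],0],[[0,0,0],0]]'
```

```text
time_s: 8.72
ee_pos: [0.4967, 0.2334, 0.0193]
eef_rot: [-3.141, 0.0, 1.553]
force: [0.4, 0.3, -0.1]
grip_width: 0.0641
grip_force: 0.0
```

View pics/d2.png

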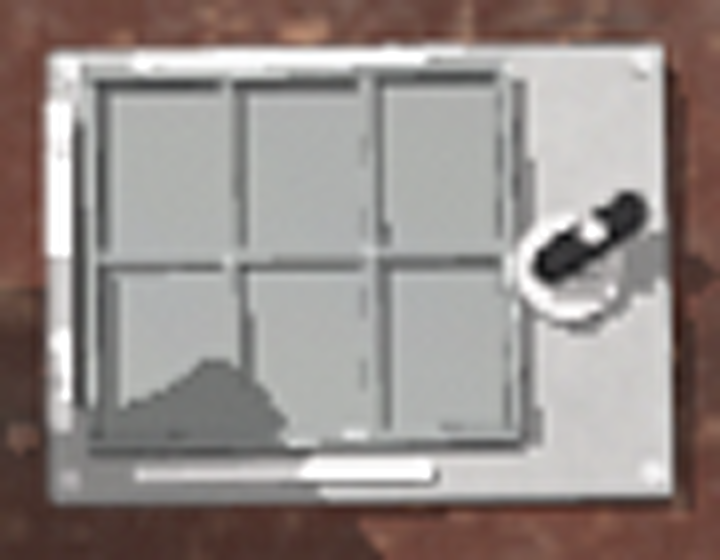

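```bash
python3 - <<'E'
from h import *
c=ctrl.camera("top")
for u,v in((231,262),(372,257),(90,440),(520,438),(88,70),(510,68)):print(p2w(c,(u+.5)/8-.5+215,(v+.5)/8-.5+143,.056).round(4))
E
python3 -m pendant '[[[0,0,0],0],[[0,0,0],0],[[0,0,0],0],[[0,0,0],0]]' 0 15;python3 -m pendant '[[[0,0,2],0],[[0,0,3.5],0],[[0,0,3.5],0],[[0,0,0],0]]'
```

```text
[0.5626 0.0418 0.056 ]
[ 0.5635 -0.0106  0.056 ]
[0.4966 0.0949 0.056 ]
[ 0.4944 -0.0638  0.056 ]
[0.637  0.0943 0.056 ]
[ 0.6349 -0.064   0.056 ]
time_s: 9.1
ee_pos: [0.4971, 0.2341, 0.0206]
eef_rot: [3.141, -0.0, 1.555]
force: [0.1, -0.4, -1.1]
grip_width: 0.0407
grip_force: 0.1
time_s: 9.43
ee_pos: [0.4994, 0.2351, 0.1166]
eef_rot: [3.133, -0.004, 1.555]
force: [0.5, 0.6, 0.5]
grip_width: 0.0395
grip_force: 15.0
```

```bash
python3 -m pendant '[[[0.37,-3.4,0],0],[[0.37,-3.4,0],0],[[0.37,-3.4,0],0],[[0.37,-3.4,0],0],[[0.37,-3.4,0],0],[[0.37,-3.4,0],0],[[0.37,-3.4,0],0],[[0.37,-3.4,0],0],[[0,0,-2],0],[[0,0,0],0],[[0,0,0],0]]'
```

```text
time_s: 10.35
ee_pos: [0.5258, -0.0378, 0.0893]
eef_rot: [-3.14, -0.0, 1.554]
force: [-0.1, 0.2, -0.9]
grip_width: 0.0392
grip_force: 15.0
```

```bash
python3 -m pendant '[[[0.2,0.1,0],0],[[0.1,0,-1],0],[[0,0,-0.8],0],[[0,0,-0.6],0],[[0,0,-0.4],0],[[0,0,0],0]]'
```

```text
time_s: 10.85
ee_pos: [0.5289, -0.0368, 0.0608]
eef_rot: [-3.14, -0.0, 1.555]
force: [0.8, -0.1, -0.2]
grip_width: 0.0396
grip_force: 15.0
```

```bash
python3 -m pendant '[[[0,0,-0.1],0],[[0,0,0],0],[[0,0,0],0],[[0,0,1],0],[[0,0,3],0],[[0,0,3],0],[[-1.6,2.9,0],0],[[-1.6,2.9,0],0],[[-1.6,2.9,0],0],[[-1.6,2.9,0],0],[[-1.6,2.9,0],0],[[-1.6,2.9,0],0],[[-1.6,2.9,0],0],[[-1.5,2.9,0],0],[[0,0,0],0]]' 0.66; python3 tins.py;  python3 - <<'E'
from h import *
c=ctrl.camera("scene");cv2.imwrite("pics/s3.png",cv2.resize(np.ascontiguousarray(c["color"][130:330,80:320,::-1]),None,fx=3,fy=3,interpolation=cv2.INTER_CUBIC))
E
```

```text
time_s: 12.1
ee_pos: [0.4006, 0.1984, 0.1321]
eef_rot: [3.141, -0.001, 1.558]
force: [0.4, -0.7, -0.4]
grip_width: 0.0619
grip_force: 0.0
[0.5033 0.3244 0.03  ] [ 13  13 136]
[0.3152 0.4152 0.03  ] [ 30  13 133]
```

View pics/s3.png

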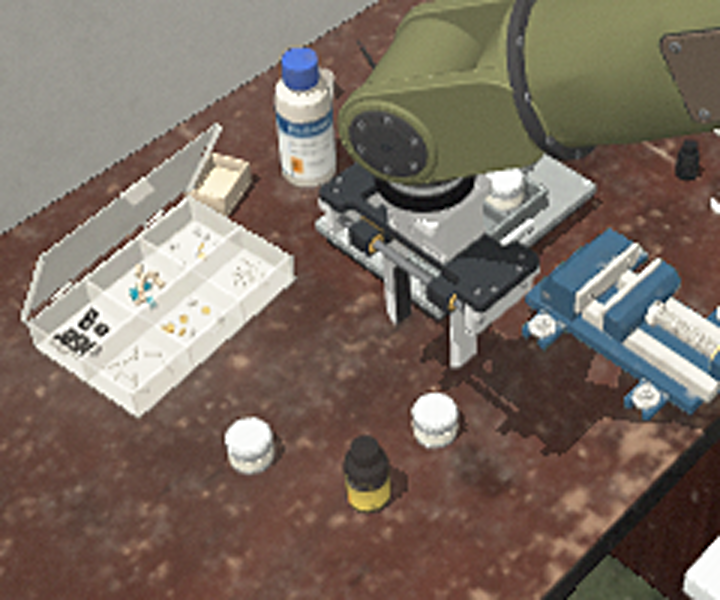

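```bash
python3 -m pendant '[[[0.1,-0.35,-3],0],[[0,0,-3],0],[[0,0,-2.5],0],[[0,0,-1.5],0],[[0,0,-1],0],[[0,0,-0.3],0],[[0,0,0],0]]';python3 -m pendant '[[[0,0,0],0],[[0,0,0],0],[[0,0,0],0],[[0,0,0],0],[[0,0,0],0],[[0,0,2],0],[[0,0,3.5],0],[[0,0,3.5],0],[[0,0,0],0]]' 0 15
```

```text
time_s: 12.78
ee_pos: [0.4038, 0.191, 0.018]
eef_rot: [-3.141, 0.0, 1.554]
force: [-0.1, -0.8, -0.3]
grip_width: 0.0621
grip_force: 0.0
time_s: 13.53
ee_pos: [0.4059, 0.1925, 0.1137]
eef_rot: [3.134, -0.003, 1.555]
force: [0.3, 0.7, 0.4]
grip_width: 0.0393
grip_force: 15.0
```

```bash
python3 -m pendant '[[[2.05,-3,0],0],[[2.05,-3,0],0],[[2.05,-3,0],0],[[2.05,-3,0],0],[[2.05,-3,0],0],[[2.05,-3,0],0],[[0,0,-2],0],[[0,0,0],0],[[0,0,0],0]]';python3 tins.py
```

```text
time_s: 14.28
ee_pos: [0.5255, 0.0116, 0.087]
eef_rot: [-3.139, -0.0, 1.554]
force: [0.9, 1.0, -0.7]
grip_width: 0.0395
grip_force: 15.0
[0.5031 0.3243 0.03  ] [ 13  13 140]
[0.3152 0.4156 0.03  ] [ 30  13 135]
```

```bash
 python3 - <<'E'
from h import *
c=ctrl.camera("scene");cv2.imwrite("pics/s4.png",cv2.resize(np.ascontiguousarray(c["color"][150:290,130:310,::-1]),None,fx=4,fy=4,interpolation=cv2.INTER_CUBIC))
E
```

```text
(no output)
```

View pics/s4.png

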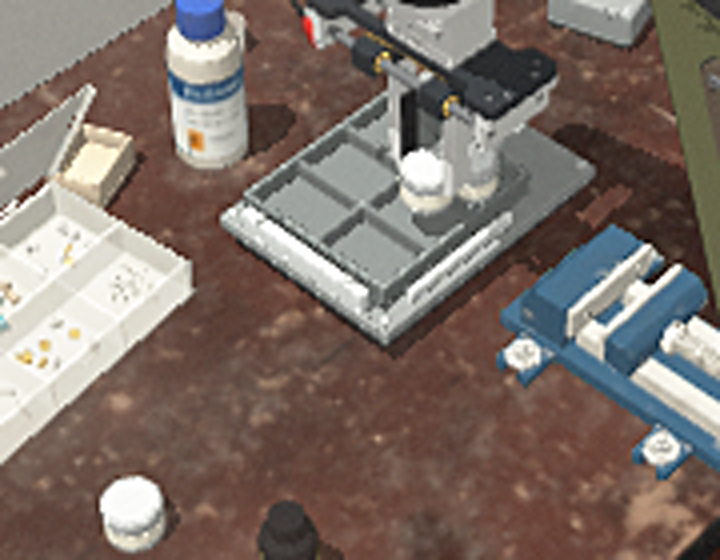

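```bash
 python3 - <<'E'
from h import *
c=ctrl.camera("scene");print(p2w(c,(428.5)/4-.5+130,(165.5)/4-.5+150,.0985),ctrl.get_obs()["ee_pos"])
E
```

```text
[0.52683781 0.01114957 0.0985    ] [0.5263868  0.01233348 0.0887181 ]
```

```bash
python3 -m pendant '[[[0.2,0.2,0],0],[[0.05,0,-1],0],[[0,0,-0.8],0],[[0,0,-0.6],0],[[0,0,-0.5],0],[[0,0,0],0],[[0,0,0],0]]'
```

```text
time_s: 15.02
ee_pos: [0.5288, 0.0135, 0.0586]
eef_rot: [-3.141, -0.0, 1.555]
force: [0.2, 0.2, -0.8]
grip_width: 0.0394
grip_force: 15.0
```

```bash
python3 -m pendant '[[[0,0,-0.1],0],[[0,0,0],0],[[0,0,0],0],[[0,0,1],0],[[0,0,3],0],[[0,0,3],0],[[-0.3,3.85,0],0],[[-0.3,3.85,0],0],[[-0.3,3.85,0],0],[[-0.3,3.85,0],0],[[-0.3,3.85,0],0],[[-0.3,3.85,0],0],[[-0.3,3.85,0],0],[[-0.3,3.85,0],0],[[0,0,0],0],[[0,0,0],0]]' 0.66;python3 tins.py;  python3 - <<'E'
from h import *
c=ctrl.camera("scene");cv2.imwrite("pics/s5.png",cv2.resize(np.ascontiguousarray(c["color"][130:330,120:320,::-1]),None,fx=3,fy=3,interpolation=cv2.INTER_CUBIC))
E
```

```text
time_s: 16.35
ee_pos: [0.5044, 0.323, 0.1285]
eef_rot: [3.141, -0.0, 1.558]
force: [0.1, -0.3, 0.4]
grip_width: 0.062
grip_force: 0.0
```

View pics/s5.png

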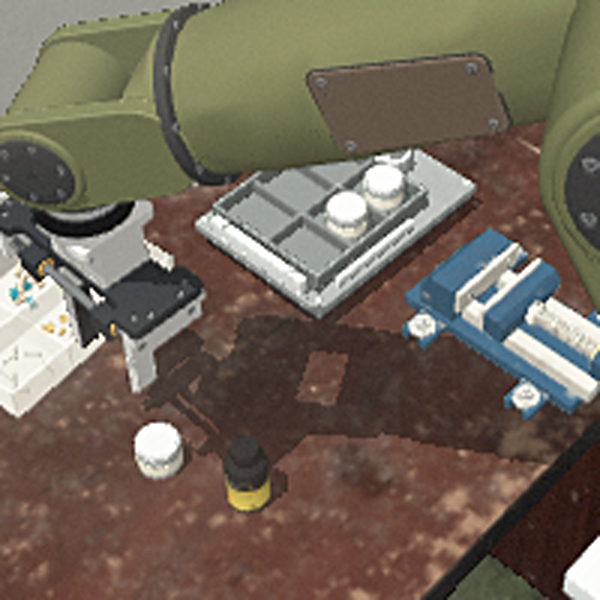

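```bash
 python3 - <<'E'
from h import *
c=ctrl.camera("scene")
im=cv2.imread("pics/s5.png")
g=im.min(2).astype(int)[410:490,120:200]>170
ys,xs=np.nonzero(g);print(xs.min()+120,xs.max()+120,ys.min()+410,ys.max()+410)
for u,v in((160,437),((160),(440))):print(p2w(c,(u+.5)/3-.5+120,(v+.5)/3-.5+130,.03))
E
```

```text
135 179 423 476
[0.48180197 0.30519095 0.03      ]
[0.47942149 0.30730595 0.03      ]
```

```bash
python3 -m pendant '[[[-2.5,-3.2,0],0],[[-2.5,-3.2,0],0],[[-2.5,-3.2,0],0],[[-2.5,-3.2,0],0],[[0,0,0],0]]';python3 tins.py
```

```text
time_s: 16.92
ee_pos: [0.4009, 0.1887, 0.1274]
eef_rot: [-3.139, 0.002, 1.552]
force: [-0.4, -0.6, 1.3]
grip_width: 0.0623
grip_force: 0.0
[0.4853 0.3125 0.03  ] [13 10 93]
[0.3152 0.4152 0.03  ] [ 30  13 133]
```

```bash
python3 -m pendant '[[[0,-3.5,0],0],[[0,-3.5,0],0],[[0,0,0],0]]';python3 tins.py
```

```text
time_s: 17.22
ee_pos: [0.4056, 0.1197, 0.1284]
eef_rot: [3.141, 0.001, 1.551]
force: [0.1, 1.5, 0.3]
grip_width: 0.0622
grip_force: 0.0
[0.4802 0.3112 0.03  ] [ 13  14 134]
[0.3152 0.4152 0.03  ] [ 30  13 133]
```

```bash
python3 -m pendant '[[[1.5,3.8,0],0],[[1.5,3.8,0],0],[[1.5,3.8,0],0],[[1.5,3.8,0],0],[[1.4,3.8,0],0],[[0,0,0],0],[[0,0,0],0],[[0,0,0],0]]'
```

```text
time_s: 17.93
ee_pos: [0.4787, 0.3137, 0.1276]
eef_rot: [-3.141, 0.0, 1.555]
force: [-0.2, -0.6, -0.3]
grip_width: 0.0618
grip_force: 0.0
```

```bash
python3 -m pendant '[[[0.1,-0.2,-3],0],[[0,0,-3],0],[[0,0,-2.5],0],[[0,0,-1.2],0],[[0,0,-0.8],0],[[0,0,-0.3],0],[[0,0,0],0],[[0,0,0],0]]';python3 -m pendant '[[[0,0,0],0],[[0,0,0],0],[[0,0,0],0],[[0,0,0],0],[[0,0,0],0],[[0,0,2],0],[[0,0,3.5],0],[[0,0,3.5],0],[[0,0,0],0],[[0,0,0],0]]' 0 15
```

```text
time_s: 18.6
ee_pos: [0.4806, 0.3117, 0.0213]
eef_rot: [3.14, -0.001, 1.555]
force: [-0.9, 0.1, -0.1]
grip_width: 0.062
grip_force: 0.0
time_s: 19.43
ee_pos: [0.4806, 0.3119, 0.1115]
eef_rot: [3.139, -0.002, 1.555]
force: [-0.0, 0.1, -2.1]
grip_width: 0.0395
grip_force: 15.0
```

```bash
python3 -m pendant '[[[0.7,-3.5,0],0],[[0.7,-3.5,0],0],[[0.7,-3.5,0],0],[[0.7,-3.5,0],0],[[0.7,-3.5,0],0],[[0.7,-3.5,0],0],[[0.65,-3.4,0],0],[[0,0,-2],0],[[0,0,0],0],[[0,0,0],0],[[0,0,0],0]]'
```

```text
time_s: 20.35
ee_pos: [0.5281, 0.0683, 0.0897]
eef_rot: [-3.14, -0.0, 1.556]
force: [-0.8, 0.2, -0.7]
grip_width: 0.0398
grip_force: 15.0
```

```bash
python3 -m pendant '[[[0,-0.05,-1],0],[[0,0,-0.8],0],[[0,0,-0.6],0],[[0,0,-0.5],0],[[0,0,0],0],[[0,0,0],0]]'
```

```text
time_s: 20.85
ee_pos: [0.5283, 0.0671, 0.0607]
eef_rot: [-3.141, 0.0, 1.555]
force: [-0.2, -0.0, -0.7]
grip_width: 0.0393
grip_force: 15.0
```

```bash
python3 -m pendant '[[[0,0,-0.1],0],[[0,0,0],0],[[0,0,0],0],[[0,0,1],0],[[0,0,3],0],[[0,0,4],0],[[-1.9,3.1,0],0],[[-1.9,3.1,0],0],[[-1.9,3.1,0],0],[[-1.9,3.1,0],0],[[-1.9,3.1,0],0],[[-1.9,3.1,0],0],[[-2,3.0,0],0],[[0,0,0],0],[[0,0,0],0],[[0,0,0],0]]' 0.66;  python3 - <<'E'
from h import *
c=ctrl.camera("scene");cv2.imwrite("pics/s6.png",cv2.resize(np.ascontiguousarray(c["color"][130:330,120:320,::-1]),None,fx=3,fy=3,interpolation=cv2.INTER_CUBIC))
E
```

```text
time_s: 22.18
ee_pos: [0.3948, 0.2828, 0.1406]
eef_rot: [3.141, -0.0, 1.555]
force: [-0.6, 0.5, 0.2]
grip_width: 0.062
grip_force: 0.0
```

View pics/s6.png

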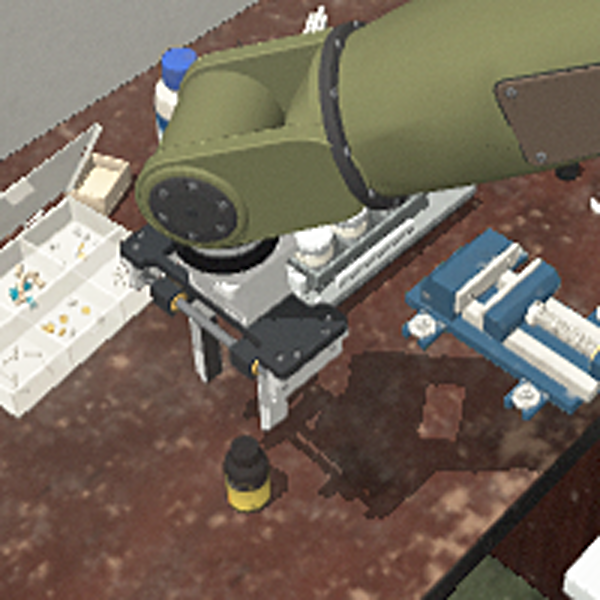

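```bash
python3 -m pendant '[[[0,0,-3],0],[[0,0,-3],0],[[0,0,-3],0],[[0,0,-1.6],0],[[0,0,-0.8],0],[[0,0,-0.4],0],[[0,0,0],0],[[0,0,0],0]]';python3 -m pendant '[[[0,0,0],0],[[0,0,0],0],[[0,0,0],0],[[0,0,0],0],[[0,0,0],0],[[0,0,2],0],[[0,0,3.5],0],[[0,0,3.5],0],[[0,0,1.0],0],[[0,0,0],0]]' 0 15
```

```text
time_s: 22.9
ee_pos: [0.3952, 0.283, 0.0229]
eef_rot: [3.14, -0.001, 1.554]
force: [0.3, 0.1, -0.5]
grip_width: 0.0618
grip_force: 0.0
time_s: 23.73
ee_pos: [0.3955, 0.2837, 0.1246]
eef_rot: [3.137, -0.003, 1.555]
force: [0.6, 0.3, -0.4]
grip_width: 0.0376
grip_force: 15.0
```

```bash
python3 -m pendant '[[[2,-3.2,0],0],[[2,-3.2,0],0],[[2,-3.2,0],0],[[2,-3.2,0],0],[[2,-3.2,0],0],[[2,-3.2,0],0],[[2,-3.2,0],0],[[2,-3.2,0],0],[[2,-3.2,0],0],[[2,-3.2,0],0],[[0,0,0],0],[[0,0,0],0],[[0,0,0],0]]'
```

```text
time_s: 24.82
ee_pos: [0.5936, -0.0366, 0.1202]
eef_rot: [-3.139, -0.0, 1.555]
force: [0.1, 0.3, -0.8]
grip_width: 0.0372
grip_force: 15.0
```

```bash
python3 -m pendant '[[[0.2,0,-1.5],0],[[0,0,-1.5],0],[[0,0,-1],0],[[0,0,-0.8],0],[[0,0,-0.5],0],[[0,0,-0.5],0],[[0,0,0],0],[[0,0,0],0]]'
```

```text
time_s: 25.48
ee_pos: [0.5966, -0.0369, 0.0642]
eef_rot: [3.141, 0.0, 1.555]
force: [-0.1, 0.5, 0.1]
grip_width: 0.0371
grip_force: 15.0
```

```bash
python3 -m pendant '[[[0,0,-0.15],0],[[0,0,0],0],[[0,0,0],0],[[0,0,1],0],[[0,0,3],0],[[0,0,3.5],0],[[0,0,3],0],[[0,0,2],0],[[0.2,-3.8,0],0],[[0.2,-3.8,0],0],[[0.2,-3.8,0],0],[[0.2,-3.8,0],0],[[0.2,-3.8,0],0],[[0.2,-3.8,0],0],[[0.2,-3.8,0],0],[[0,0,0],0],[[0,0,0],0],[[0,0,0],0]]' 0.5;python3 -m pendant '[[[0,0,0],0],[[0,0,0],0]]' 0.7;  python3 - <<'E'
from h import *
c=ctrl.camera("scene");cv2.imwrite("pics/s7.png",cv2.resize(np.ascontiguousarray(c["color"][110:280,140:340,::-1]),None,fx=3.5,fy=3.5,interpolation=cv2.INTER_CUBIC))
E
```

```text
time_s: 26.98
ee_pos: [0.6104, -0.3026, 0.188]
eef_rot: [3.141, -0.0, 1.555]
force: [0.2, 0.4, 0.2]
grip_width: 0.0468
grip_force: 0.0
time_s: 27.15
ee_pos: [0.6108, -0.3017, 0.188]
eef_rot: [3.141, 0.0, 1.556]
force: [-0.5, -0.9, -0.9]
grip_width: 0.057
grip_force: 0.0
```

View pics/s7.png

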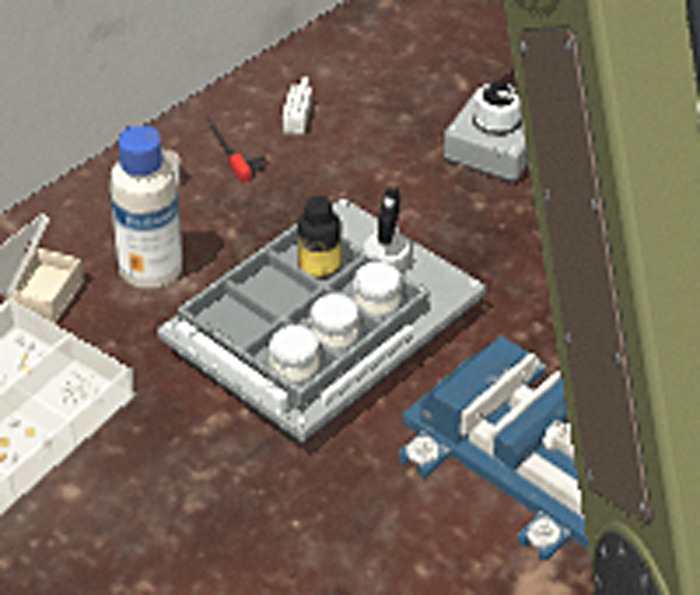

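```bash
python3 -m pendant '[[[0,0,-3.5],0],[[0,0,-3.5],0],[[0,0,-3],0],[[0,0,-2],0],[[0,0,-1.2],0],[[0,0,-0.7],0],[[0,0,-0.3],0],[[0,0,0],0],[[0,0,0],0]]' 0.7; python3 -m pendant '[[[0,0,0],0],[[0,0,0],0],[[0,0,0],0],[[0,0,0],0],[[0,0,0],0]]' 0 12
```

```text
time_s: 27.95
ee_pos: [0.6111, -0.3032, 0.0469]
eef_rot: [3.14, 0.001, 1.555]
force: [0.2, -0.4, 0.5]
grip_width: 0.0653
grip_force: 0.0
time_s: 28.37
ee_pos: [0.6114, -0.3032, 0.0461]
eef_rot: [3.139, 0.001, 1.555]
force: [6.2, -1.5, -0.1]
grip_width: 0.0436
grip_force: 12.0
```

```bash
P(){ python3 -c "
from station import ctrl
o=ctrl.get_obs();print(o['moment'],o['tau'][5],o['qpos'][5])"; }
python3 -m pendant '[[[0.05,0,0],-0.08],[[0,0,0],-0.08],[[0,0,0],-0.08],[[0,0,0],-0.08],[[0,0,0],-0.08],[[0,0,0],-0.08],[[0,0,0],0],[[0,0,0],0]]' - 20;P
python3 -m pendant '[[[0,0,0],-0.08],[[0,0,0],-0.08],[[0,0,0],0],[[0,0,0],0]]';P
python3 -m pendant '[[[0,0,0],-0.06],[[0,0,0],0],[[0,0,0],0]]';P
```

```text
time_s: 29.03
ee_pos: [0.6119, -0.3033, 0.0461]
eef_rot: [3.139, -0.0, 1.074]
force: [5.7, -1.9, -0.1]
grip_width: 0.0436
grip_force: 20.0
[-0.25639178 -1.01138791 -0.01463757] 0.415686909109354 -0.01751066729929012
time_s: 29.37
ee_pos: [0.612, -0.3034, 0.0461]
eef_rot: [3.139, -0.001, 0.914]
force: [6.6, -2.8, -1.5]
grip_width: 0.0429
grip_force: 20.0
[-0.36881068 -1.2316562  -0.01810888] 0.344103891402483 0.14247551177375378
time_s: 29.62
ee_pos: [0.612, -0.3035, 0.0461]
eef_rot: [3.138, -0.001, 0.854]
force: [7.6, -3.8, -1.3]
grip_width: 0.0435
grip_force: 20.0
[-0.44117592 -1.29020057  0.02224228] 0.25732895359396935 0.2022688960903519
```

```bash
P(){ python3 -c "
from station import ctrl
o=ctrl.get_obs();print(o['moment'][2],o['tau'][5],o['eef_rot'][2])"; }
python3 -m pendant '[[[0,0,0],-0.04],[[0,0,0],0],[[0,0,0],0]]' >/dev/null;P
python3 -m pendant '[[[0,0,0],-0.04],[[0,0,0],0],[[0,0,0],0]]' >/dev/null;P
python3 -m pendant '[[[0,0,0],-0.04],[[0,0,0],0],[[0,0,0],0]]' >/dev/null;P
python3 - <<'E'
from h import *
c=ctrl.camera("top");a=cv2.resize(np.ascontiguousarray(c["color"][142:182,334:380,::-1]),None,fx=10,fy=10,interpolation=cv2.INTER_CUBIC)
c=ctrl.camera("scene");b=cv2.resize(np.ascontiguousarray(c["color"][125:165,262:296,::-1]),None,fx=10,fy=10,interpolation=cv2.INTER_CUBIC)
cv2.imwrite("pics/r1.png",np.hstack([a,b]))
E
```

```text
-0.09456823011343125 0.10118310805410147 0.814423485327634
-0.052079775154483345 0.13731975574046373 0.7745089082470136
-0.05018764583489177 0.19047831650823355 0.7345551697299599
```

View pics/r1.png

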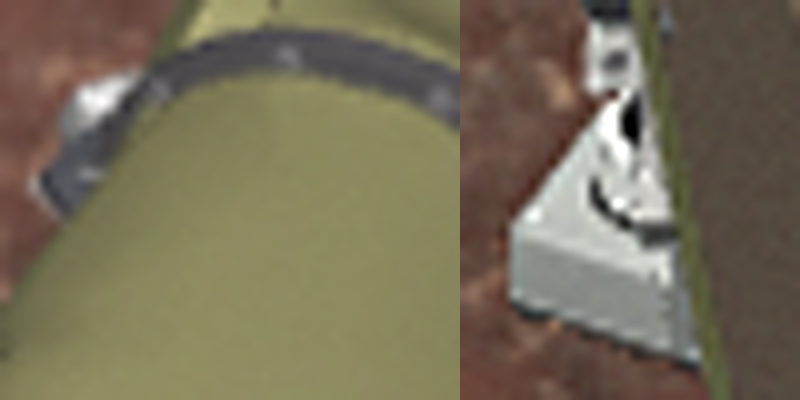

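```bash
P(){ python3 -c "
from station import ctrl
o=ctrl.get_obs();print(o['moment'][2].round(3),o['tau'][5].round(3),o['eef_rot'][2].round(3),o['force'].round(1))"; }
python3 -m pendant '[[[0,0,0],-0.03],[[0,0,0],0],[[0,0,0],0]]' >/dev/null;P
python3 -m pendant '[[[0,0,0],-0.03],[[0,0,0],0],[[0,0,0],0]]' >/dev/null;P
python3 -m pendant '[[[0,0,0],-0.03],[[0,0,0],0],[[0,0,0],0]]' >/dev/null;P
```

```text
0.288 0.407 0.705 [ 8.3 -4.1 -2.5]
0.572 0.704 0.675 [ 8.5 -3.8 -2.5]
0.453 0.563 0.645 [ 8.4 -3.8 -2.4]
```

```bash
P(){ python3 -c "
from station import ctrl
o=ctrl.get_obs();print(o['moment'][2].round(3),o['tau'][5].round(3),o['eef_rot'][2].round(3),o['force'].round(1))"; }
python3 -m pendant '[[[0,0,0],0.03],[[0,0,0],0],[[0,0,0],0]]' >/dev/null;P
python3 -m pendant '[[[0,0,0],0.02],[[0,0,0],0],[[0,0,0],0]]' >/dev/null;P
python3 -m pendant '[[[0,0,0],0.02],[[0,0,0],0],[[0,0,0],0]]' >/dev/null;P
python3 -m pendant '[[[0,0,0],0.02],[[0,0,0],0],[[0,0,0],0]]' >/dev/null;P
```

```text
0.105 -0.028 0.675 [ 8.2 -3.8 -1.7]
0.07 -0.022 0.695 [ 7.  -3.1 -1.3]
0.015 -0.078 0.715 [ 8.5 -2.4 -2.6]
0.004 -0.113 0.735 [ 8.  -3.1 -1.8]
```

```bash
python3 -m pendant '[[[0,0,0],0],[[0,0,0],0],[[0,0,0],0],[[0,0,2],0],[[0,0,3.5],0],[[0,0,4],0],[[0,0,4],0],[[0,0,2],0],[[-3.5,-1.7,0],0],[[-3.5,-1.7,0],0],[[-3.5,-1.7,0],0],[[-3.5,-1.7,0],0],[[-3.5,-1.7,0],0],[[-3.5,-1.7,0],0],[[-3.5,-1.7,0],0],[[-3.5,-1.7,0],0],[[-3.5,-1.7,0],0],[[-3.5,-1.7,0],0],[[-3.5,-1.7,0],0],[[0,0,0],0]]' 0.75
python3 - <<'E'
from h import *
c=ctrl.camera("top");im=np.ascontiguousarray(c["color"][:,:,::-1])
a=cv2.resize(im[144:178,338:376],None,fx=11,fy=11,interpolation=cv2.INTER_CUBIC)[:374,:400]
b=cv2.resize(im[143:217,220:300],None,fx=5,fy=5,interpolation=cv2.INTER_CUBIC)[:374,:400]
d=np.zeros((374,800,3),np.uint8);d[:,:400]=a[:374];d[:b.shape[0],400:]=b
cv2.imwrite("pics/f.png",d)
E
```

```text
time_s: 33.88
ee_pos: [0.2209, -0.4921, 0.2006]
eef_rot: [-3.141, 0.001, 0.73]
force: [1.2, -0.0, -0.6]
grip_width: 0.0702
grip_force: 0.0
```

View pics/f.png

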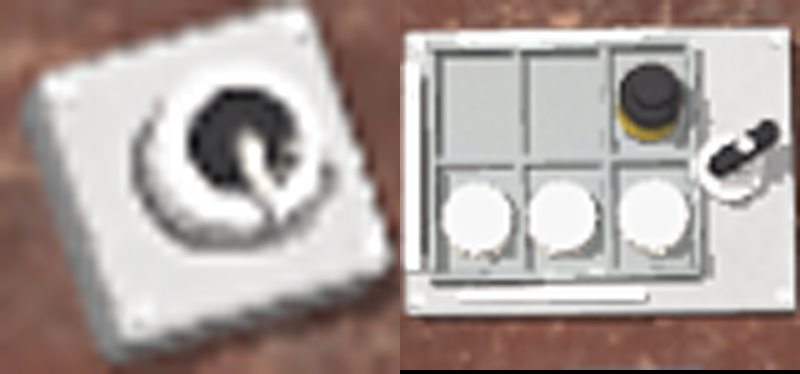

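```bash
python3 -c "
from station import ctrl
print(ctrl.hand_in())"
```

```text
the job is handed in; nothing more can be done
None
```

I handed the job in after about 34 s of robot time: the crate is clamped against the fence at about 2.6 rad, the three tins and one primer bottle found left of the shaker stand upright in separate cells, and the ring's rib lines up with the white line; I didn't touch the silencer or the tape roll.

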